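Fetch the egg cup from behind the steel cups

ROBOT

A 7-joint arm with a two-finger parallel gripper is mounted at the origin on the work surface. World frame = base frame: x ahead of the robot, y to its left, z up, the work surface at z = 0. Lengths are in mm, angles in rad, forces in N, time in s.
With the tool pointing down it reaches from about 400 to 875 mm from the base axis. Payload 4.4 kg.
Tool frame: the origin (TCP) lies at the very end of the fingers, on their centre line; the grasp point (between the pads) lies 19 mm behind it (ctrl.grip_point_offset is the distance from the TCP to the grasp point, in mm); z points along the fingers, y is the line along which they close (so a half turn about z gives the same grasp; the last joint's range is limited). The gripper opens to 85 mm and grips with 20 to 120 N. Pads are 22 mm wide; open, the fingers measure 114 mm over their backs; the gripper's body (76 mm by 85 mm) begins 54 mm behind the grasp point. The pads swing forward as they close: fully open they stand 13 mm farther back than shut.
Start: joints at [-0.066, 0.628, 0.038, 1.517, -0.027, 0.996, -0.02], TCP at [650.014, 0.027, 231.313] pointing down, gripper open.
Joint ranges: [-3.06, 3.06], [-0.37, 2.12], [-1.25, 1.32], [0.18, 2.47], [-1.1, 4.24], [0.23, 1.98], [-2.94, 2.94]. Speed limits (rad/s): [2.57, 2.57, 3.14, 3.14, 3.14, 3.14, 3.14].

INTERFACE

Orientations are given as [roll, pitch, yaw] about the fixed x, y, z axes, in that order (R = Rz(yaw) Ry(pitch) Rx(roll)).
In Python, from cell import ctrl gives the robot as it stands.
- The arm moves only by the tool jog_arm, never from a script. Its argument "increments" is one flat list of numbers, 7 for each row, row after row: the finger opening in cm, from 0 to 8.54, then the shift along the tool's x, y, z in cm, then the turn, a rotation vector about the tool's x, y, z in degrees. In form: [fingers, x, y, z, rx, ry, rz, fingers, x, y, z, rx, ry, rz, ...]. A call has 1 to 20 rows; each row is the pose to reach, as a shift and turn from the pose commanded when the call began, along the tool's axes at that moment; what a row does not reach only later rows make up. A row lasts 1/10 s, in which the tool goes at most 50 mm and 8.59 degrees, less where a joint would pass 70% of its speed; a pose out of reach is approached as far as the arm can. A call with a gripper value outside its range is refused whole. The fingers move at their own pace and stop on an object; the grip force is fixed at half the most. Time passes only in rows, so rows that repeat a pose let the fingers close. It gives the time, the measured TCP pose, the force, the opening and the grip force at its end, in the units of the state.
- ctrl.read_state(): the state, without advancing time (a new reading comes with each control period).
- ctrl.get_image(name): name is "scene" or "side" or "wrist"; returns the picture (400x640x3 uint8, red, green, blue); there is no depth.
- ctrl.camera_params(name): a dict with "fx", "fy", "cx", "cy" (pixels), "extrinsics" (4x4, takes a point from world to camera coordinates). Camera axes: x right, y down, z forward; pixel columns grow to the right and rows downward; lengths in mm; the calibration is good to about 2 mm. A picture is of the moment at which its call begins: read the wrist's pose just before it. camera_params takes no time and is no camera call; for the wrist camera it gives the pose at the moment of the call.
- ctrl.finish_job(): hands the job in; it is judged then, once.
The state is a dict: "clock": time; "qpos": joint angles; "qd": joint speeds; "tau": joint torques, N m; "eef_pos": TCP position; "tool_rot": TCP orientation; "force": force on the tool from outside, world axes, zero at the start; "torque": the same for the moment, N m; "width": finger opening in mm; "gripper_force": force on a finger pad.
Only numpy, scipy, OpenCV 4.12 (cv2) and the standard library are available. Lean on these libraries where they do the work, as an engineer would, in place of code of your own. Each camera call takes 0.05 s, during which the arm holds its last target. There are 200 camera calls.

TASK

Two tall steel cups in the blue dish drainer box in the white egg cup behind them: first move both cups out of the way and stand them on the grey drying mat, then set the egg cup upright in the middle of the green plate, and only after that put each cup back upright in the drainer where it stood at the start (so look which colour stood on which side). Knock nothing over, and leave the pot lid, the turning stick and the mug where they are.

Things in the scene. Friction and masses are not known exactly. Their poses are not given: they have to be found in the camera images.
- red_cup_mid (a point): Steel tumbler, top 32 mm red. Straight and round, 60 mm outside, 100 mm high, wall 3 mm, open at the top, about 130 g. The point is on its axis half-way up (50 mm above its foot); z points up. It starts on one of the drainer's two large white spots (which one varies). Best held across its upper half, closing along the drainer's x, to clear its top and its neighbours.
- yellow_cup_mid (a point): Steel tumbler whose upper third is yellow; otherwise the same as the red one (60 mm diameter, 100 mm high; the point half-way up on the axis). It stands on the other large white spot.
- egg_cup_mid (a point): White egg cup: short foot of 40 mm diameter and, from 16 mm above its underside up to its top at 50 mm, a straight round bowl 44 mm outside; about 70 g. The point is on its axis 25 mm above its underside; z points up. It starts on the drainer's small white spot, with a cup close on each side. Grip it across the bowl, at or slightly above this point.
- drainer: Blue dish drainer, fixed. Floor 175 (x) by 220 mm (y), 12 mm above the ledge, rim 28 mm high; closed cutlery caddy on its -x side (x -149 to -89, y +-78 mm, 60 mm high). Origin on the ledge, z up. Large white spots (68 mm) at x -15, y +52 and -52 mm, where the cups start; small white spot at x +20, y 0, where the egg cup starts; each thing may start up to 5 mm off its spot.
- drying_mat: Grey ribbed drying mat lying on the ledge, fixed, 120 mm (its x) by 190 mm (its y), 6 mm thick; origin at the centre of its underside, z up. The side area: it has room for both cups next to each other along its y, for example at y = +-50 mm.
- plate: Green melamine plate, fixed on the ledge, 170 mm across with a flat middle 110 mm across whose upper face is 8 mm above the ledge, rim 14 mm high, a thin white ring of 60 mm marking the middle. Origin at the centre of its underside, z up.
- pot_lid: Bystander: round aluminium pot lid 154 mm across, 37 mm high with a black knob, loose on the ledge at the far side. Origin at the centre of its underside. Leave alone.
- turning_stick: Bystander: flat wooden turning stick 265 mm long (along its y), up to 50 mm wide, 8 mm thick, loose on the ledge at the far side. Origin near its middle, on its underside. Leave alone.
- mug: Bystander: blue ceramic mug, 76 mm across, 85 mm high, handle at its +y side, loose on the ledge at the far side. Origin at the centre of its underside. Leave alone.
Not all that is in view belongs to the job. Of the things shaped like the drying_mat, the grey one is meant.

How it is judged (in metres and radians):
On the way, in this order (a step that is already met when the one before it is completed fails the run):
1. both cups stand upright on the drying mat at the same time (x of red_cup_mid in the frame of drying_mat between -0.05 and 0.05 m and y of red_cup_mid in the frame of drying_mat between -0.085 and 0.085 m and z of red_cup_mid in the frame of drying_mat between 0.05 and 0.064 m and angle between each of red_cup_mid, yellow_cup_mid's own z axis and vertical below 0.1 rad and x of yellow_cup_mid in the frame of drying_mat between -0.05 and 0.05 m and y of yellow_cup_mid in the frame of drying_mat between -0.085 and 0.085 m and z of yellow_cup_mid in the frame of drying_mat between 0.05 and 0.064 m), for 0.2 s.
2. the egg cup stands released in the middle of the plate, both cups still on the mat (all of step 1 and horizontal distance between egg_cup_mid and plate below 0.015 m and z of egg_cup_mid in the frame of plate between 0.027 and 0.041 m and angle between egg_cup_mid's own z axis and vertical below 0.1 rad and contact force between the fingers and egg_cup below 0.05 N), for 0.2 s.
At the end, for the whole second after the job is handed in: The egg cup stands upright in the plate's flat middle, its axis within 15 mm of the plate's centre; each cup stands upright in the drainer within 15 mm of where that same cup stood at the start; all are released and at rest (horizontal distance between egg_cup_mid and plate below 0.015 m and z of egg_cup_mid in the frame of plate between 0.027 and 0.041 m and angle between each of egg_cup_mid, red_cup_mid, yellow_cup_mid's own z axis and vertical below 0.1 rad and linear speed of each of egg_cup, red_cup, yellow_cup below 0.02 m/s and angular speed of each of egg_cup, red_cup, yellow_cup below 0.3 rad/s and contact force between the fingers and egg_cup below 0.05 N and distance of each of red_cup_mid, yellow_cup_mid from where it was at the start of the episode below 0.015 m and contact force between the fingers and red_cup below 0.05 N and contact force between the fingers and yellow_cup below 0.05 N); the robot touches nothing.
It fails at once if a cup or the egg cup is tipped over (angle between any of red_cup_mid, yellow_cup_mid, egg_cup_mid's own z axis and vertical above 0.8 rad).
It fails at once if the pot lid, the turning stick or the mug is moved by more than 20 mm (distance of any of pot_lid, turning_stick, mug from where it was at the start of the episode above 0.02 m).
It also fails if it takes over 136 s, if anything falls off the work surface, if the arm or the gripper's body presses on something with over 40 N, if the wrist force passes 120 N, or if a joint passes its speed limit or range.

## Working session

There is one attempt and no reset: what is moved stays moved. The work goes in short steps, Python scripts to look and compute and a tool call to move; the robot and the scene stay as the last step left them, time stands still between calls to the robot, and variables do not carry over. Pictures are saved under pics/ and viewed, at most 14 in all, crops included, and the job is handed in when it is done.

Besides the shell and the picture viewer there is one more tool, called after "Call:" as name(argument=value, ...), one argument or row to a line, values as JSON. jog_arm: Moves the arm, as the interface text tells. Its arguments: {"type":"object","properties":{"increments":{"type":"array","items":{"type":"number"}}},"required":["increments"]}

```bash
mkdir -p pics; ls; python3 - <<'E'
from cell import ctrl
import cv2, numpy as np
for n in ["scene","side","wrist"]:
    p=ctrl.camera_params(n); print(n,p["fx"],p["fy"],p["cx"],p["cy"]); print(np.round(p["extrinsics"],3).tolist())
    im=ctrl.get_image(n); np.save(f"pics/{n}0.npy",im); cv2.imwrite(f"pics/{n}0.png",im[:,:,::-1])
s=ctrl.read_state(); print(s)
E
```

```text
pics
scene 375.9606709678397 375.9606709678397 324.58163539873664 200.40116459228008
[[0.769, 0.64, -0.014, -442.409], [0.453, -0.56, -0.694, -127.629], [-0.452, 0.527, -0.72, 1445.87], [0.0, 0.0, 0.0, 1.0]]
side 454.00247398797245 454.00247398797245 316.9038729422364 199.26560859041217
[[0.999, 0.038, -0.015, -527.606], [0.008, -0.548, -0.836, 107.03], [-0.04, 0.835, -0.548, 1537.875], [0.0, 0.0, 0.0, 1.0]]
wrist 352.13018192587305 352.13018192587305 324.6077900897552 196.19262335388316
[[1.0, 0.001, -0.001, -650.472], [0.001, -0.952, 0.305, -40.506], [-0.001, -0.305, -0.952, 379.327], [0.0, 0.0, 0.0, 1.0]]
{'clock': 0.15, 'qpos': array([-0.06580915,  0.62915004,  0.03844615,  1.51812648, -0.02700491,
        0.99633138, -0.02001735]), 'qd': array([-6.33965023e-04, -3.43477975e-03,  4.09564573e-04, -4.62428860e-03,
       -2.25103692e-04, -5.83802674e-04,  3.85935838e-06]), 'tau': array([ 2.19518879e-03, -5.63800478e+01,  1.22790758e+00, -1.93650573e+01,
        1.11919764e-02,  7.40401709e-03, -1.44664841e-05]), 'eef_pos': array([6.49518414e+02, 4.13947614e-02, 2.30593480e+02]), 'tool_rot': array([-3.14009503e+00,  2.91378316e-06,  1.57078754e+00]), 'force': array([0.09039504, 1.06658563, 0.23066825]), 'torque': array([-0.02205921, -0.00265798, -0.00958346]), 'gripper_force': 0.0, 'width': 85.25118885671596}
```

View pics/scene0.png

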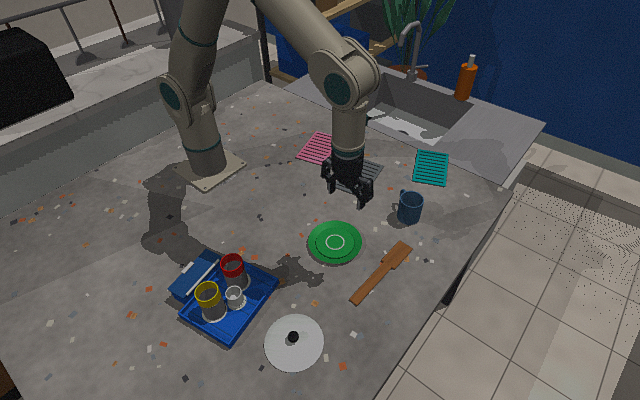

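View pics/side0.png

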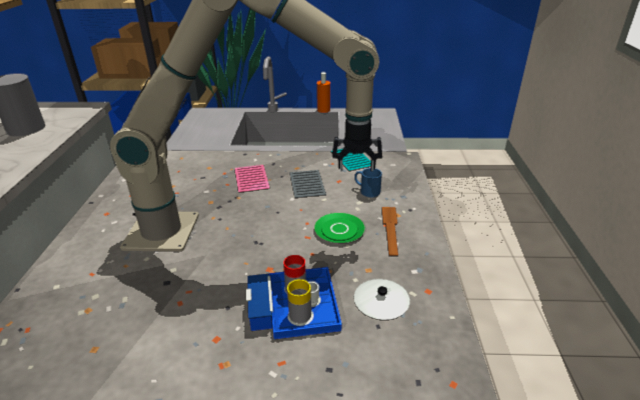

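View pics/wrist0.png

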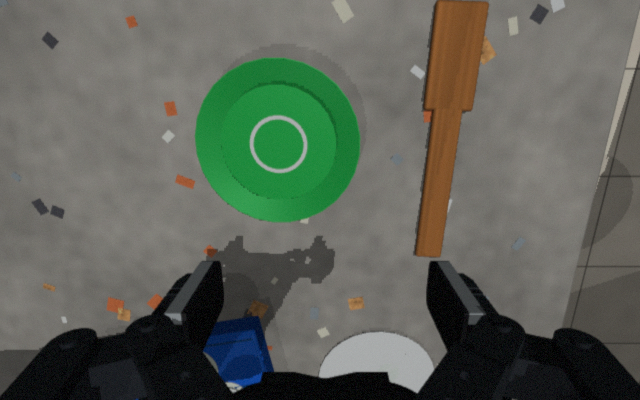

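The scene view shows the drainer at (225,295), with the red cup at (232,265), the yellow cup at (207,295) and the egg cup at (235,297). The plate is at (335,242). The side view shows the whole grey mat at (308,184). The wrist view shows the plate ring at (278,144).

```bash
cat > h.py <<'E'
import numpy as np, cv2
from cell import ctrl
def ray(P,uv):
    E=np.array(P["extrinsics"]); R,t=E[:3,:3],E[:3,3]
    d=np.array([(uv[0]-P["cx"])/P["fx"],(uv[1]-P["cy"])/P["fy"],1.]); return -R.T@t, R.T@d
def cast(P,uv,z):
    c,d=ray(P,uv); return c+d*(z-c[2])/d[2]
def look(n,name):
    P=ctrl.camera_params(n); im=ctrl.get_image(n); np.save(f"pics/{name}.npy",im); cv2.imwrite(f"pics/{name}.png",im[:,:,::-1]); return P,im
def hsv(im): return cv2.cvtColor(im,cv2.COLOR_RGB2HSV)
def big(m,k=1):
    c,_=cv2.findContours(m.astype(np.uint8),cv2.RETR_EXTERNAL,cv2.CHAIN_APPROX_NONE)
    return sorted(c,key=cv2.contourArea)[::-1][:k]
E
python3 - <<'E'
from h import *
for n in ["scene","side","wrist"]:
    P=ctrl.camera_params(n); im=np.load(f"pics/{n}0.npy"); H=hsv(im); h,s,v=[H[...,i].astype(int) for i in range(3)]
    g=(h>50)&(h<75)&(s>120)
    c=big(g)[0]; # plate outer rim at z=14
    wp=np.array([cast(P,p[0],14)[:2] for p in c],np.float32)
    print(n,"plate",cv2.minEnclosingCircle(wp), cv2.fitEllipse(wp))
    if n!="wrist":
        for nm,m in [("red",((h<6)|(h>174))&(s>180)&(v>80)),("yel",(h>20)&(h<32)&(s>180)&(v>80)),("drainer",(h>100)&(h<118)&(s>190)&(v>90))]:
            m[:220]=0 
            if nm=="red": m[:,400:]=0
            c=big(m)[0]; x,y,w,hh=cv2.boundingRect(c); print(nm,(x,y,w,hh),cv2.contourArea(c),np.round([cast(P,(x+w/2,y+hh*.35),112)],1))
            if nm=="drainer": print(np.round([cast(P,q,28)[:2] for q in cv2.boxPoints(cv2.minAreaRect(c))]))
    if n=="side":
        roi=im[165:205,280:335]; H2=cv2.resize(roi,None,fx=10,fy=10,interpolation=cv2.INTER_NEAREST); 
        d=big((v[165:205,280:335]<75))[0]+np.array([280,165]); wp=np.array([cast(P,p[0],6)[:2] for p in d],np.float32); print("mat",cv2.minAreaRect(wp),v[165:205:4,280:335:4])
E
```

```text
scene plate ((602.170166015625, 17.7447509765625), 84.41275024414062) ((601.8590087890625, 17.498855590820312), (163.8322296142578, 165.1003875732422), 128.2778778076172)
red (220, 253, 22, 25) 107.0 [[ 478.9 -272.4  112. ]]
yel (194, 281, 27, 27) 476.0 [[ 499.9 -367.1  112. ]]
drainer (178, 276, 100, 69) 1112.0 [[ 561.  -351.9  112. ]]
[[ 437. -442.]
 [ 365. -200.]
 [ 568. -198.]
 [ 609. -424.]]
side plate ((602.5828247070312, 15.221673011779785), 84.59432220458984) ((601.9379272460938, 14.359627723693848), (163.08984375, 164.52615356445312), 48.460269927978516)
red (284, 255, 21, 23) 370.5 [[ 480.  -281.6  112. ]]
yel (287, 279, 24, 26) 465.0 [[ 498.8 -375.9  112. ]]
drainer (248, 267, 93, 72) 2633.5 [[ 488.6 -390.4  112. ]]
[[ 328. -263.]
 [ 577. -196.]
 [ 606. -433.]
 [ 393. -484.]]
mat ((468.84771728515625, 395.1347351074219), (0.0, 0.0), 0.0) [[153 135 131 136 134 137 135 150 165 159 158 196 151 156]
 [129 133 136 140 160 151 169 167 160 157 162 160 159 155]
 [129 129 128  96  79  79 110 102  98 102 135 152 160 157]
 [113 149 140 111  98  91  80  75  79 110 115 156 156 159]
 [143 151 153 111  79 110 103  97 101  81 102 160 159 160]
 [144 140 138 104  99  82  81  76  87 110 103 155 166 160]
 [143 148 154 109  87 102 109 100 101  92  78 117 161 162]
 [154 154 156 156 109 100  83  82  76  88 110 108 166 164]
 [157 154 162 180  64  95  95 157 153 158 164 165 160 160]
 [150 159 165 167 170 169 162 164 156 157 156 167 168 169]]
wrist plate ((602.4743041992188, 17.61880874633789), 84.15287017822266) ((602.4190063476562, 17.615373611450195), (166.6976776123047, 166.8653106689453), 85.62470245361328)
```

```bash
python3 - <<'E'
from h import *
P=ctrl.camera_params("side"); im=np.load("pics/side0.npy"); v=hsv(im)[...,2]
m=np.zeros(v.shape,np.uint8); m[165:205,280:333]=v[165:205,280:333]<118
m=cv2.morphologyEx(m,cv2.MORPH_CLOSE,np.ones((3,3)))
d=big(m)[0]; wp=np.array([cast(P,p[0],6)[:2] for p in d],np.float32)
print(cv2.contourArea(d),cv2.boundingRect(d)); r=cv2.minAreaRect(wp); print(r,cv2.boxPoints(r))
for z,h,n in [(0,0,'')]:
  pass
E
```

```text
759.0 (289, 170, 37, 29)
((475.66107177734375, 307.7979736328125), (121.89923858642578, 198.5076141357422), 10.794133186340332) [[397.20154 393.88092]
 [434.37817 198.88564]
 [554.1206  221.71503]
 [516.944   416.71033]]
```

Call:
jog_arm(
  increments=[8.5, -9, -4, -8, 0, 0, -3, 8.5, -18, -8, -10, 0, 0, -6, 8.5, -37, -15, -10, 0, 0, -11, 8.5, -37, -15, -10, 0, 0, -11, 8.5, -37, -15, -10, 0, 0, -11, 8.5, -37, -15, -10, 0, 0, -11, 8.5, -37, -15, -10, 0, 0, -11, 8.5, -37, -15, -10, 0, 0, -11, 8.5, -37, -15, -10, 0, 0, -11, 8.5, -37, -15, -10, 0, 0, -11, 8.5, -37, -15, -10, 0, 0, -11, 8.5, -37, -15, -10, 0, 0, -11, 8.5, -37, -15, -10, 0, 0, -11, 8.5, -37, -15, -10, 0, 0, -11, 8.5, -37, -15, -10, 0, 0, -11],
)

```text
clock: 1.65
eef_pos: [500.4, -369.2, 331.3]
tool_rot: [3.142, -0.0, 1.764]
force: [-0.5, -0.4, 0.1]
width: 84.8
gripper_force: 0.0
```

```bash
python3 - <<'E'
from h import *
P,im=look("wrist","w1"); np.save("pics/w1E.npy",P["extrinsics"])
Q,i2=look("side","side1"); s=ctrl.read_state(); print(s["clock"],s["eef_pos"],s["tool_rot"])
E
```

```text
1.75 [ 500.19034215 -369.6153226   331.30214652] [-3.14158889e+00 -9.69885616e-05  1.76332955e+00]
```

View pics/w1.png

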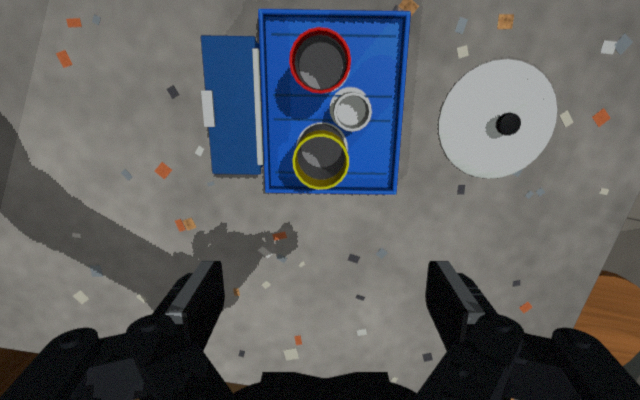

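The wrist view shows the red cup rim at (320,60), the yellow rim at (321,161) and the egg cup rim at (351,110). The drainer spans columns 259–410 and rows 10–193.

```bash
python3 - <<'E'
from h import *
P=ctrl.camera_params("wrist"); P["extrinsics"]=np.load("pics/w1E.npy"); im=np.load("pics/w1.npy"); H=hsv(im); h,s,v=[H[...,i].astype(int) for i in range(3)]
for nm,m,z in [("red",((h<8)|(h>172))&(s>150),112),("yel",(h>20)&(h<35)&(s>120),112),("egg",(s<60)&(v>150),62)]:
    m=m.copy()
    if nm=="egg": m[:88]=0; m[132:]=0; m[:,:326]=0; m[:,376:]=0
    else: m[:,:280]=0;m[:,360:]=0;m[200:]=0
    c=cv2.convexHull(big(m)[0])
    if nm!="egg": 
        c=big(m)[0]
    wp=np.array([cast(P,p[0],z)[:2] for p in c],np.float32)
    print(nm,cv2.boundingRect(c),cv2.minEnclosingCircle(wp),cv2.fitEllipse(wp))
b=(h>100)&(h<120)&(s>150)&(v>40); b[:,:258]=0; b[:,415:]=0;b[200:]=0
c=big(cv2.morphologyEx(b.astype(np.uint8),cv2.MORPH_CLOSE,np.ones((5,5))))[0]
wp=np.array([cast(P,p[0],28)[:2] for p in c],np.float32); r=cv2.minAreaRect(wp); print(r); 
R=np.array(P["extrinsics"])[:3,:3]; print(np.degrees(np.arctan2(R[0,1],R[0,0])))
E
```

```text
red (290, 28, 61, 65) ((478.1778259277344, -273.5581970214844), 29.406719207763672) ((478.11383056640625, -273.3893737792969), (57.416988372802734, 57.69420623779297), 3.487295389175415)
yel (292, 130, 57, 59) ((497.00213623046875, -368.5370178222656), 31.574546813964844) ((497.15899658203125, -368.6419677734375), (57.554141998291016, 62.26485061645508), 6.456486225128174)
egg (334, 88, 38, 43) ((521.1788940429688, -314.8743896484375), 24.69753646850586) ((522.1578369140625, -314.0804748535156), (42.81024169921875, 49.70733642578125), 34.70845031738281)
((497.5829162597656, -320.59417724609375), (181.3195343017578, 218.21920776367188), 10.279912948608398)
11.136158753035815
```

Call:
jog_arm(
  increments=[8.5, 9.9, -0.3, 8, 0, 0, 0, 8.5, 9.9, -0.3, 8, 0, 0, 0, 8.5, 9.9, -0.3, 8, 0, 0, 0, 8.5, 9.9, -0.3, 8, 0, 0, 0, 8.5, 9.9, -0.3, 12, 0, 0, 0, 8.5, 9.9, -0.3, 16, 0, 0, 0, 8.5, 9.9, -0.3, 19, 0, 0, 0, 8.5, 9.9, -0.3, 22, 0, 0, 0, 8.5, 9.9, -0.3, 24, 0, 0, 0, 8.5, 9.9, -0.3, 25.5, 0, 0, 0, 8.5, 9.9, -0.3, 26.5, 0, 0, 0, 8.5, 9.9, -0.3, 26.5, 0, 0, 0, 8.5, 9.9, -0.3, 26.5, 0, 0, 0],
)

```text
clock: 3.05
eef_pos: [478.8, -274.0, 66.9]
tool_rot: [3.141, 0.001, 1.762]
force: [-0.3, -0.7, 0.4]
width: 84.8
gripper_force: 0.0
```

```bash
cat >> h.py <<'E'
def delta(x,y,z,yaw=None):
    from scipy.spatial.transform import Rotation as Ro
    s=ctrl.read_state(); R=Ro.from_euler("xyz",s["tool_rot"]); d=R.inv().apply(np.array([x,y,z])-s["eef_pos"])/10
    print("from",np.round(s["eef_pos"],1),np.round(s["tool_rot"],4),"w",round(s["width"],1),"t",round(s["clock"],2),"F",np.round(s["force"],1),"-> d cm",np.round(d,2), "yaw turn", None if yaw is None else np.round(-(yaw-np.degrees(s["tool_rot"][2])),2))
E
python3 - <<'E'
from h import *
P,im=look("wrist","w2"); look("side","side2"); look("scene","scene2"); delta(478,-273.5,66)
a=np.load("pics/side2.npy")[230:350,220:360]; b=np.load("pics/scene2.npy")[200:350,150:300]
cv2.imwrite("pics/c2.png",np.hstack([cv2.resize(a,(400,343)),cv2.resize(b,(343,343))])[:,:,::-1])
E
```

```text
from [ 478.9 -273.8   67.3] [3.1401e+00 1.2000e-03 1.7627e+00] w 84.7 t 3.2 F [ 0.6 -0.3  0.2] -> d cm [ 0.05 -0.08  0.13] yaw turn None
```

View pics/c2.png

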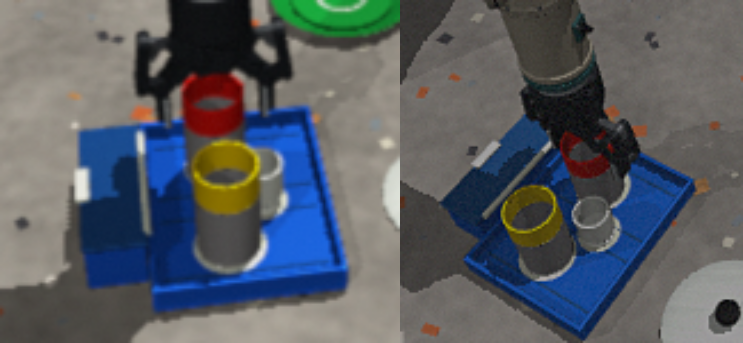

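The crop shows the open fingers either side of the red cup's band, clear of the egg cup. Closing now.

Call:
jog_arm(
  increments=[4, 0, 0, 0, 0, 0, 0, 4, 0, 0, 0, 0, 0, 0, 4, 0, 0, 0, 0, 0, 0, 4, 0, 0, 0, 0, 0, 0, 4, 0, 0, 0, 0, 0, 0, 4, 0, 0, 0, 0, 0, 0, 4, 0, 0, 0, 0, 0, 0],
)

```text
clock: 3.9
eef_pos: [478.3, -273.6, 67.2]
tool_rot: [3.141, 0.001, 1.763]
force: [-1.9, 0.6, 6.5]
width: 59.9
gripper_force: 63.5
```

```bash
python3 - <<'E'
from h import *
delta(485,257,62,100.9)
E
```

```text
from [ 478.3 -273.6   67.2] [3.1411e+00 6.0000e-04 1.7626e+00] w 59.9 t 3.9 F [-1.9  0.6  6.5] -> d cm [51.96 10.78  0.5 ] yaw turn 0.09
```

Call:
jog_arm(
  increments=[4, 0, 0, -2, 0, 0, 0, 4, 0, 0, -5, 0, 0, 0, 4, 0, 0, -9, 0, 0, 0, 4, 0, 0, -13, 0, 0, 0, 4, 2, 0.3, -15, 0, 0, 0, 4, 5, 0.8, -16, 0, 0, 0, 4, 9, 1.5, -16, 0, 0, 0, 4, 13.5, 2.3, -16, 0, 0, 0, 4, 18, 3.1, -16, 0, 0, 0, 4, 22.5, 3.9, -16, 0, 0, 0, 4, 27, 4.7, -16, 0, 0, 0, 4, 31.5, 5.5, -16, 0, 0, 0, 4, 36, 6.3, -16, 0, 0, 0, 4, 40.5, 7.1, -16, 0, 0, 0, 4, 45, 7.9, -16, 0, 0, 0, 4, 49.5, 8.7, -16, 0, 0, 0, 4, 54, 9.4, -15, 0, 0, 0, 4, 58, 10.1, -13, 0, 0, 0, 4, 61, 10.7, -11, 0, 0, 0, 4, 62.1, 10.8, -9, 0, 0, 0],
)

```text
clock: 5.9
eef_pos: [464.5, 361.7, 155.6]
tool_rot: [3.141, -0.003, 1.768]
force: [-0.6, -0.9, -0.8]
width: 59.7
gripper_force: 64.9
```

Call:
jog_arm(
  increments=[4, 0, 0, 0, 0, 0, 0, 4, 0, 0, 0, 0, 0, 0, 4, 0, 0, 0, 0, 0, 0],
)

```text
clock: 6.2
eef_pos: [466.8, 355.5, 157.5]
tool_rot: [3.14, 0.0, 1.761]
force: [-0.7, -0.2, -0.7]
width: 59.7
gripper_force: 65.0
```

```bash
python3 - <<'E'
from h import *
delta(466,357,62,100.9)
P,im=look("side","side3"); v=hsv(im)[...,2]
cv2.imwrite("pics/c3.png",cv2.resize(im[120:240,230:400],(680,480))[:,:,::-1])
E
```

```text
from [466.8 355.5 157.5] [3.1401e+00 3.0000e-04 1.7608e+00] w 59.7 t 6.2 F [-0.7 -0.2 -0.7] -> d cm [ 0.16 -0.06  9.55] yaw turn -0.02
```

View pics/c3.png

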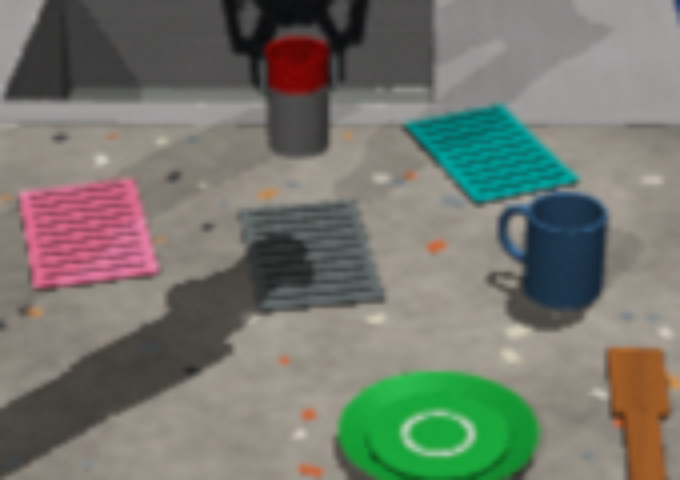

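The cup hangs over the grey mat's far half, and the mug on the right is well clear. Lowering it now.

Call:
jog_arm(
  increments=[4, 0, 0, 3, 0, 0, 0, 4, 0, 0, 6, 0, 0, 0, 4, 0, 0, 8, 0, 0, 0, 4, 0, 0, 9, 0, 0, 0, 4, 0, 0, 9.3, 0, 0, 0, 4, 0, 0, 9.5, 0, 0, 0, 4, 0, 0, 9.6, 0, 0, 0, 4, 0, 0, 9.6, 0, 0, 0],
)

```text
clock: 7.05
eef_pos: [466.4, 357.3, 61.3]
tool_rot: [3.14, -0.001, 1.763]
force: [0.6, 0.1, 1.0]
width: 59.6
gripper_force: 65.0
```

Call:
jog_arm(
  increments=[8.5, 0, 0, 0, 0, 0, 0, 8.5, 0, 0, 0, 0, 0, 0, 8.5, 0, 0, 0, 0, 0, 0, 8.5, 0, 0, 0, 0, 0, 0, 8.5, 0, 0, -1, 0, 0, 0, 8.5, 0, 0, -4, 0, 0, 0, 8.5, 0, 0, -8, 0, 0, 0, 8.5, 0, 0, -12, 0, 0, 0, 8.5, 0, 0, -16, 0, 0, 0, 8.5, 0, 0, -18, 0, 0, 0, 8.5, 0, 0, -18, 0, 0, 0],
)

```text
clock: 8.15
eef_pos: [467.4, 358.2, 244.7]
tool_rot: [3.135, -0.004, 1.763]
force: [0.6, 0.0, 0.6]
width: 84.9
gripper_force: 0.0
```

```bash
python3 - <<'E'
from h import *
delta(497.5,-370.5,66,101)
P,im=look("side","side4"); H=hsv(im); h,s,v=[H[...,i].astype(int) for i in range(3)]
m=((h<6)|(h>174))&(s>180)&(v>80); m[240:]=0; m[:,:280]=0; m[:,340:]=0
x,y,w,hh=cv2.boundingRect(big(m)[0]); print((x,y,w,hh),cast(P,(x+w/2,y+w*.25),106))
cv2.imwrite("pics/c4.png",cv2.resize(im[100:240,220:400],(720,560))[:,:,::-1])
E
```

```text
from [467.4 358.2 244.7] [ 3.1346 -0.0038  1.7626] w 84.9 t 8.15 F [0.6 0.  0.6] -> d cm [-72.18 -11.07  17.52] yaw turn -0.01
(297, 152, 15, 14) [468.69035054 346.45990984 106.        ]
```

View pics/c4.png

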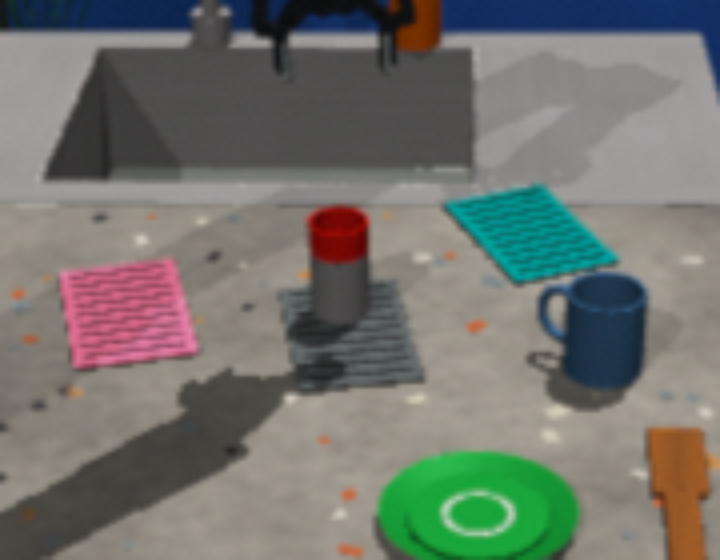

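Red stands upright on the grey mat's far half. Next, the yellow cup.

Call:
jog_arm(
  increments=[8.5, -3, -0.4, 0, 0, 0, 0, 8.5, -7, -1, 0, 0, 0, 0, 8.5, -12, -1.8, 0, 0, 0, 0, 8.5, -17, -2.6, 0, 0, 0, 0, 8.5, -22, -3.4, 0, 0, 0, 0, 8.5, -27, -4.1, 0, 0, 0, 0, 8.5, -32, -4.9, 0, 0, 0, 0, 8.5, -37, -5.7, 0, 0, 0, 0, 8.5, -42, -6.4, 0, 0, 0, 0, 8.5, -47, -7.2, 0, 0, 0, 0, 8.5, -52, -8, 0, 0, 0, 0, 8.5, -57, -8.7, 0, 0, 0, 0, 8.5, -62, -9.5, 0, 0, 0, 0, 8.5, -66, -10.1, 1, 0, 0, 0, 8.5, -69, -10.6, 2, 0, 0, 0, 8.5, -71, -10.9, 3, 0, 0, 0, 8.5, -72.2, -11.1, 4, 0, 0, 0, 8.5, -72.2, -11.1, 4, 0, 0, 0, 8.5, -72.2, -11.1, 4, 0, 0, 0, 8.5, -72.2, -11.1, 4, 0, 0, 0],
)

```text
clock: 10.2
eef_pos: [495.5, -371.0, 200.8]
tool_rot: [3.141, -0.001, 1.765]
force: [-0.4, -0.3, 0.4]
width: 84.9
gripper_force: 0.0
```

```bash
python3 - <<'E'
from h import *
delta(497.5,-370.5,66,101)
E
```

```text
from [ 495.5 -371.   200.8] [ 3.1406e+00 -8.0000e-04  1.7655e+00] w 84.9 t 10.2 F [-0.4 -0.3  0.4] -> d cm [-0.    0.2  13.48] yaw turn 0.15
```

Call:
jog_arm(
  increments=[8.5, 0, 0.2, 3, 0, 0, 0, 8.5, 0, 0.2, 6, 0, 0, 0, 8.5, 0, 0.2, 9, 0, 0, 0, 8.5, 0, 0.2, 11, 0, 0, 0, 8.5, 0, 0.2, 12.5, 0, 0, 0, 8.5, 0, 0.2, 13.4, 0, 0, 0, 8.5, 0, 0.2, 13.4, 0, 0, 0, 8.5, 0, 0.2, 13.4, 0, 0, 0, 4, 0, 0.2, 13.4, 0, 0, 0, 4, 0, 0.2, 13.4, 0, 0, 0, 4, 0, 0.2, 13.4, 0, 0, 0, 4, 0, 0.2, 13.4, 0, 0, 0, 4, 0, 0.2, 13.4, 0, 0, 0, 4, 0, 0.2, 13.4, 0, 0, 0, 4, 0, 0.2, 13.4, 0, 0, 0, 4, 0, 0.2, 13.4, 0, 0, 0],
)

```text
clock: 11.8
eef_pos: [497.1, -373.4, 67.8]
tool_rot: [3.14, 0.002, 1.762]
force: [-0.8, 0.6, 4.9]
width: 59.4
gripper_force: 64.5
```

```bash
python3 - <<'E'
from h import *
delta(485,258,70,100.9)
E
```

```text
from [ 497.1 -373.4   67.8] [3.1400e+00 1.7000e-03 1.7625e+00] w 59.4 t 11.8 F [-0.8  0.6  4.9] -> d cm [62.21 10.84 -0.31] yaw turn 0.08
```

Call:
jog_arm(
  increments=[4, 0, 0, -2, 0, 0, 0, 4, 0, 0, -5, 0, 0, 0, 4, 0, 0, -9, 0, 0, 0, 4, 0, 0, -13, 0, 0, 0, 4, 2, 0.3, -15, 0, 0, 0, 4, 5, 0.8, -16, 0, 0, 0, 4, 9, 1.5, -16, 0, 0, 0, 4, 13.5, 2.3, -16, 0, 0, 0, 4, 18, 3.1, -16, 0, 0, 0, 4, 22.5, 3.9, -16, 0, 0, 0, 4, 27, 4.7, -16, 0, 0, 0, 4, 31.5, 5.5, -16, 0, 0, 0, 4, 36, 6.3, -16, 0, 0, 0, 4, 40.5, 7.1, -16, 0, 0, 0, 4, 45, 7.9, -16, 0, 0, 0, 4, 49.5, 8.7, -16, 0, 0, 0, 4, 54, 9.4, -16, 0, 0, 0, 4, 58, 10.1, -15, 0, 0, 0, 4, 61, 10.7, -12, 0, 0, 0, 4, 62.2, 10.8, -9, 0, 0, 0],
)

```text
clock: 13.8
eef_pos: [483.9, 263.5, 156.6]
tool_rot: [3.138, -0.004, 1.768]
force: [0.9, -0.4, -1.3]
width: 59.3
gripper_force: 64.9
```

Call:
jog_arm(
  increments=[4, 0, 0, 0, 0, 0, 0, 4, 0, 0, 0, 0, 0, 0, 4, 0, 0, 0, 0, 0, 0],
)

```text
clock: 14.1
eef_pos: [485.2, 257.2, 157.9]
tool_rot: [3.139, 0.0, 1.761]
force: [0.2, -0.4, -0.9]
width: 60.0
gripper_force: 65.1
```

```bash
python3 - <<'E'
from h import *
delta(485,258,61.8,100.9)
E
```

```text
from [485.2 257.2 157.9] [3.1392e+00 2.0000e-04 1.7605e+00] w 60.0 t 14.1 F [ 0.2 -0.4 -0.9] -> d cm [ 0.08 -0.02  9.61] yaw turn -0.03
```

Call:
jog_arm(
  increments=[4, 0, 0, 3, 0, 0, 0, 4, 0, 0, 6, 0, 0, 0, 4, 0, 0, 8, 0, 0, 0, 4, 0, 0, 9, 0, 0, 0, 4, 0, 0, 9.3, 0, 0, 0, 4, 0, 0, 9.5, 0, 0, 0, 4, 0, 0, 9.6, 0, 0, 0, 4, 0, 0, 9.6, 0, 0, 0],
)

```text
clock: 14.9
eef_pos: [484.8, 258.7, 61.7]
tool_rot: [3.139, -0.001, 1.762]
force: [-0.5, -2.2, 3.6]
width: 59.5
gripper_force: 65.4
```

Call:
jog_arm(
  increments=[8.5, 0, 0, 0, 0, 0, 0, 8.5, 0, 0, 0, 0, 0, 0, 8.5, 0, 0, 0, 0, 0, 0, 8.5, 0, 0, 0, 0, 0, 0, 8.5, 0, 0, -1, 0, 0, 0, 8.5, 0, 0, -4, 0, 0, 0, 8.5, 0, 0, -8, 0, 0, 0, 8.5, 0, 0, -12, 0, 0, 0, 8.5, 0, 0, -16, 0, 0, 0, 8.5, 0, 0, -18, 0, 0, 0, 8.5, 0, 0, -18, 0, 0, 0, 8.5, 0, 0, -18, 0, 0, 0],
)

```text
clock: 16.1
eef_pos: [483.6, 258.4, 240.7]
tool_rot: [3.141, -0.0, 1.763]
force: [0.0, -0.4, -0.4]
width: 85.0
gripper_force: 0.0
```

```bash
python3 - <<'E'
from h import *
delta(500,-385,200,101)
P,im=look("side","side5"); H=hsv(im); h,s,v=[H[...,i].astype(int) for i in range(3)]
for m in [((h<6)|(h>174))&(s>180)&(v>80),(h>20)&(h<32)&(s>180)&(v>80)]:
    m=m.copy(); m[240:]=0; m[:,:280]=0; m[:,340:]=0
    x,y,w,hh=cv2.boundingRect(big(m)[0]); print((x,y,w,hh),cast(P,(x+w/2,y+w*.25),106))
cv2.imwrite("pics/c5.png",cv2.resize(im[100:240,220:400],(720,560))[:,:,::-1])
E
```

```text
from [483.6 258.4 240.7] [ 3.1411e+00 -3.0000e-04  1.7628e+00] w 85.0 t 16.1 F [ 0.  -0.4 -0.4] -> d cm [-63.47 -10.67   4.05] yaw turn 0.0
(297, 152, 15, 13) [468.69035054 346.45990984 106.        ]
(300, 164, 16, 15) [487.40857445 250.44822556 106.        ]
```

View pics/c5.png

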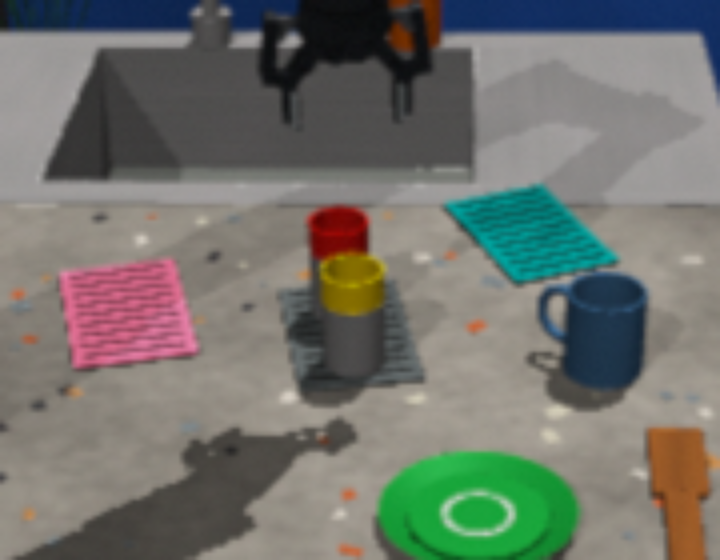

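Both cups stand upright on the grey mat. Now I need a closer look at the egg cup.

Call:
jog_arm(
  increments=[8.5, -3, -0.4, 0, 0, 0, 0, 8.5, -7, -1, 0, 0, 0, 0, 8.5, -12, -1.8, 0, 0, 0, 0, 8.5, -17, -2.6, 0, 0, 0, 0, 8.5, -22, -3.4, 0, 0, 0, 0, 8.5, -27, -4.1, 0, 0, 0, 0, 8.5, -32, -4.9, 0, 0, 0, 0, 8.5, -37, -5.7, 0, 0, 0, 0, 8.5, -42, -6.4, 0, 0, 0, 0, 8.5, -47, -7.2, 0, 0, 0, 0, 8.5, -52, -8, 0, 0, 0, 0, 8.5, -56, -8.7, 0, 0, 0, 0, 8.5, -59, -9.5, 0, 0, 0, 0, 8.5, -62, -10.1, 0, 0, 0, 0, 8.5, -63.5, -10.4, 0, 0, 0, 0, 8.5, -63.5, -10.4, 0, 0, 0, 0, 8.5, -63.5, -10.4, 0, 0, 0, 0, 8.5, -63.5, -10.4, 0, 0, 0, 0],
)

```text
clock: 17.95
eef_pos: [503.6, -382.1, 240.0]
tool_rot: [3.141, -0.002, 1.766]
force: [-0.1, 0.3, -0.2]
width: 85.0
gripper_force: 0.0
```

```bash
python3 - <<'E'
from h import *
P,im=look("wrist","w6"); np.save("pics/w6E.npy",P["extrinsics"]); delta(521,-315,22,101)
E
```

```text
from [ 503.6 -382.3  240.2] [ 3.1413e+00 -1.5000e-03  1.7657e+00] w 84.8 t 18.0 F [0.  0.8 0.7] -> d cm [ 6.24  3.   21.84] yaw turn 0.16
```

View pics/w6.png

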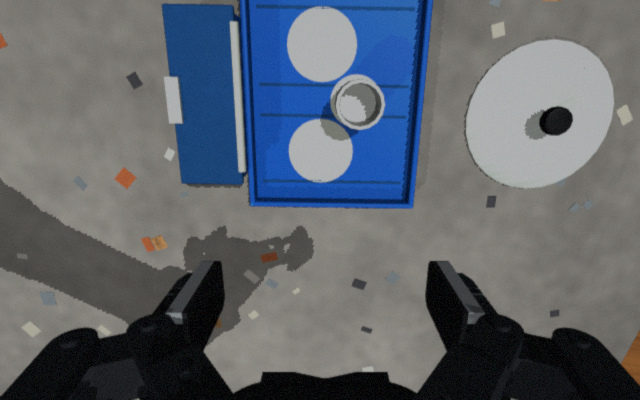

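The egg cup rim is at about (358,101), clear of the now empty large spots at (322,44) and (321,151).

```bash
python3 - <<'E'
from h import *
P=ctrl.camera_params("wrist"); P["extrinsics"]=np.load("pics/w6E.npy"); im=np.load("pics/w6.npy"); H=hsv(im); s=H[...,1].astype(int); v=H[...,2].astype(int)
for a,b,c,d,z,n in [(5,85,280,362,12,"spot+"),(115,185,283,356,12,"spot-")]:
    m=np.zeros(s.shape,bool); m[a:b,c:d]=((s<70)&(v>140))[a:b,c:d]; q=big(m)[0]; M=cv2.minEnclosingCircle(q); print(n,M,cast(P,M[0],z))
g=cv2.cvtColor(im,cv2.COLOR_RGB2GRAY)[60:145,315:400]
c=cv2.HoughCircles(cv2.resize(g,None,fx=4,fy=4,interpolation=cv2.INTER_CUBIC),cv2.HOUGH_GRADIENT,1,40,param1=120,param2=20,minRadius=85,maxRadius=125)
for k in c[0][:3]: u=(k[0]/4+315,k[1]/4+60); print(u,k[2]/4,cast(P,u,62)); 
E
```

```text
spot+ ((322.0, 43.560001373291016), 37.772491455078125) [ 480.064769   -269.69010105   12.        ]
spot- ((320.22857666015625, 150.137451171875), 31.82607078552246) [ 498.26099806 -372.24218985   12.        ]
(np.float32(356.375), np.float32(100.375)) 26.1 [ 519.85404225 -313.88088874   62.        ]
(np.float32(363.625), np.float32(107.625)) 28.825 [ 527.51001896 -318.67112891   62.        ]
```

Call:
jog_arm(
  increments=[7, 3, 1.5, 4, 0, 0, 0, 7, 6.2, 3, 8, 0, 0, 0, 7, 6.2, 3, 11, 0, 0, 0, 7, 6.2, 3, 13, 0, 0, 0, 7, 6.2, 3, 13, 0, 0, 0, 7, 6.2, 3, 13, 0, 0, 0],
)

```text
clock: 18.6
eef_pos: [521.0, -317.6, 110.9]
tool_rot: [3.141, 0.0, 1.764]
force: [0.1, -0.4, 0.5]
width: 70.3
gripper_force: 0.0
```

```bash
python3 - <<'E'
from h import *
delta(521,-315,21.5,101)
P,im=look("wrist","w7"); Q,i2=look("side","s7"); R,i3=look("scene","sc7")
cv2.imwrite("pics/c7.png",np.hstack([cv2.resize(i2[230:350,230:350],(400,400)),cv2.resize(i3[230:350,170:290],(400,400))])[:,:,::-1])
E
```

```text
from [ 521.  -317.6  110.9] [3.1412e+00 2.0000e-04 1.7637e+00] w 70.3 t 18.6 F [ 0.1 -0.4  0.5] -> d cm [0.26 0.04 8.94] yaw turn 0.05
```

View pics/c7.png

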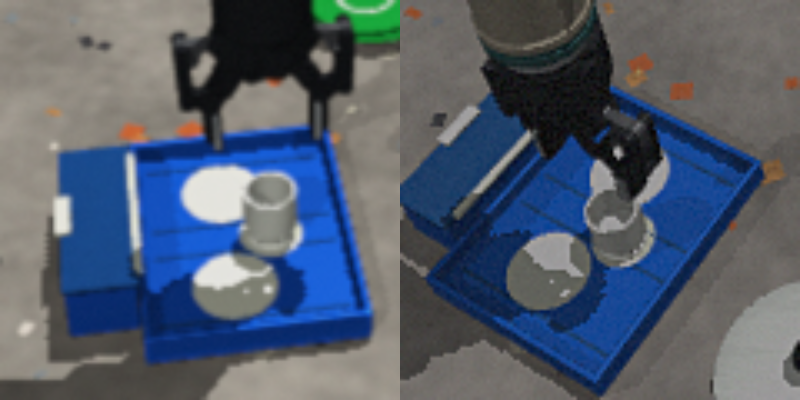

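The open fingers are centred above the egg cup. Descending and gripping.

Call:
jog_arm(
  increments=[7, 0.2, 0, 3, 0, 0, 0, 7, 0.2, 0, 5.5, 0, 0, 0, 7, 0.2, 0, 7.5, 0, 0, 0, 7, 0.2, 0, 8.5, 0, 0, 0, 7, 0.2, 0, 8.9, 0, 0, 0, 7, 0.2, 0, 8.9, 0, 0, 0, 7, 0.2, 0, 8.9, 0, 0, 0, 3, 0.2, 0, 8.9, 0, 0, 0, 3, 0.2, 0, 8.9, 0, 0, 0, 3, 0.2, 0, 8.9, 0, 0, 0, 3, 0.2, 0, 8.9, 0, 0, 0, 3, 0.2, 0, 8.9, 0, 0, 0, 3, 0.2, 0, 8.9, 0, 0, 0, 3, 0.2, 0, 8.9, 0, 0, 0],
)

```text
clock: 20.15
eef_pos: [520.8, -316.6, 22.4]
tool_rot: [3.14, 0.001, 1.763]
force: [-0.2, 0.2, 5.8]
width: 42.7
gripper_force: 61.1
```

```bash
python3 - <<'E'
from h import *
delta(602.4,17,122,101)
E
```

```text
from [ 520.8 -316.6   22.4] [3.1402e+00 1.2000e-03 1.7627e+00] w 42.7 t 20.15 F [-0.2  0.2  5.8] -> d cm [31.18 14.38 -9.98] yaw turn -0.0
```

Call:
jog_arm(
  increments=[3, 0, 0, -2, 0, 0, 0, 3, 0, 0, -5, 0, 0, 0, 3, 0, 0, -9, 0, 0, 0, 3, 1, 0.5, -12, 0, 0, 0, 3, 4, 1.8, -13, 0, 0, 0, 3, 8, 3.7, -13, 0, 0, 0, 3, 12, 5.5, -13, 0, 0, 0, 3, 16, 7.4, -13, 0, 0, 0, 3, 20, 9.2, -13, 0, 0, 0, 3, 24, 11.1, -12, 0, 0, 0, 3, 27.5, 12.7, -11, 0, 0, 0, 3, 30, 13.9, -10, 0, 0, 0, 3, 31.1, 14.4, -9, 0, 0, 0, 3, 31.1, 14.4, -9, 0, 0, 0, 3, 31.1, 14.4, -9, 0, 0, 0],
)

```text
clock: 21.65
eef_pos: [601.6, 14.4, 111.2]
tool_rot: [-3.14, 0.002, 1.761]
force: [0.5, 0.1, -0.7]
width: 42.4
gripper_force: 60.8
```

```bash
python3 - <<'E'
from h import *
delta(602.4,16,18.5,101)
P,im=look("wrist","w8"); Q,i2=look("side","s8"); R,i3=look("scene","sc8")
cv2.imwrite("pics/c8.png",np.hstack([cv2.resize(i2[160:260,280:400],(480,400)),cv2.resize(i3[200:280,290:386],(480,400))][:2])[:,:780,::-1])
# egg rim centre in side/scene by white mask
E
```

```text
from [601.6  14.4 111.2] [-3.1404e+00  1.5000e-03  1.7610e+00] w 42.4 t 21.65 F [ 0.5  0.1 -0.7] -> d cm [0.16 0.12 9.27] yaw turn -0.1
```

View pics/c8.png

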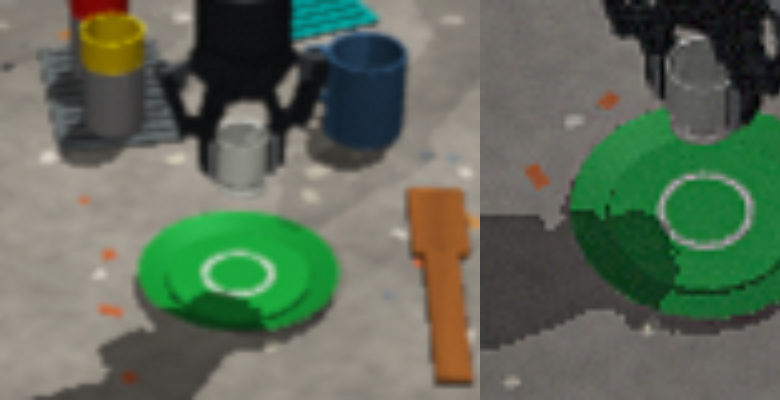

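The egg cup hangs upright over the plate's ring. Lowering it.

Call:
jog_arm(
  increments=[3, 0.1, 0.1, 3, 0, 0, 0, 3, 0.1, 0.1, 5.5, 0, 0, 0, 3, 0.1, 0.1, 7.5, 0, 0, 0, 3, 0.1, 0.1, 8.5, 0, 0, 0, 3, 0.1, 0.1, 9, 0, 0, 0, 3, 0.1, 0.1, 9.2, 0, 0, 0, 3, 0.1, 0.1, 9.3, 0, 0, 0, 3, 0.1, 0.1, 9.3, 0, 0, 0],
)

```text
clock: 22.6
eef_pos: [603.5, 17.7, 19.1]
tool_rot: [3.14, 0.0, 1.763]
force: [1.1, 0.0, -0.1]
width: 42.1
gripper_force: 60.9
```

```bash
python3 - <<'E'
from h import *
delta(602.4,16,18.5,101)
E
```

```text
from [603.5  17.7  19.1] [3.1402e+00 2.0000e-04 1.7626e+00] w 42.1 t 22.6 F [ 1.1  0.  -0.1] -> d cm [-0.15 -0.14  0.06] yaw turn -0.01
```

Another 0.5 mm down, then release and lift straight up.

Call:
jog_arm(
  increments=[3, -0.1, -0.1, 0.05, 0, 0, 0, 3, -0.1, -0.1, 0.05, 0, 0, 0, 7, -0.1, -0.1, 0.05, 0, 0, 0, 7, -0.1, -0.1, 0.05, 0, 0, 0, 7, -0.1, -0.1, 0.05, 0, 0, 0, 7, -0.1, -0.1, 0.05, 0, 0, 0, 7, -0.1, -0.1, 0.05, 0, 0, 0, 7, -0.1, -0.1, -1, 0, 0, 0, 7, -0.1, -0.1, -3, 0, 0, 0, 7, -0.1, -0.1, -7, 0, 0, 0, 7, -0.1, -0.1, -12, 0, 0, 0, 7, -0.1, -0.1, -16, 0, 0, 0, 7, -0.1, -0.1, -20, 0, 0, 0, 7, -0.1, -0.1, -20, 0, 0, 0, 7, -0.1, -0.1, -20, 0, 0, 0],
)

```text
clock: 24.1
eef_pos: [602.6, 16.6, 220.0]
tool_rot: [3.139, 0.0, 1.763]
force: [1.0, 0.5, -1.1]
width: 69.9
gripper_force: 0.0
```

```bash
python3 - <<'E'
from h import *
delta(484.8,258.5,200,101)
Q,i2=look("side","s9"); R,i3=look("scene","sc9")
for P,im,n in [(Q,i2,"side"),(R,i3,"scene")]:
    H=hsv(im); h,s,v=[H[...,i].astype(int) for i in range(3)]
    g=((h>50)&(h<75)&(s>100)).astype(np.uint8); c=big(g)[0]; f=np.zeros_like(g); cv2.drawContours(f,[c],-1,1,-1)
    e=(f>0)&(s<75); q=big(e)[0]; x,y,w,hh=cv2.boundingRect(q); wp=np.array([cast(P,p[0],14)[:2] for p in c],np.float32)
    print(n,(x,y,w,hh),"rim top centre",cast(P,(x+w/2,y+w*.33),58),"plate",cv2.fitEllipse(wp)[0])
cv2.imwrite("pics/c9.png",np.hstack([cv2.resize(i2[200:260,300:380],(400,300)),cv2.resize(i3[205:280,290:390],(400,300))])[:,:,::-1])
E
```

```text
from [602.6  16.6 220. ] [3.1387e+00 2.0000e-04 1.7627e+00] w 69.9 t 24.1 F [ 1.   0.5 -1.1] -> d cm [25.99 -6.95  1.98] yaw turn -0.0Traceback (most recent call last):
  File "<stdin>", line 7, in <module>
IndexError: list index out of range
```

```bash
python3 - <<'E'
from h import *
i2=np.load("pics/s9.npy"); i3=np.load("pics/sc9.npy")
for n,im in [("side",i2),("scene",i3)]:
    P=ctrl.camera_params(n); H=hsv(im); h,s,v=[H[...,i].astype(int) for i in range(3)]
    g=((h>50)&(h<75)&(s>100)).astype(np.uint8); hl=cv2.convexHull(big(g)[0]); f=np.zeros_like(g); cv2.drawContours(f,[hl],-1,1,-1)
    e=(f>0)&(s<75); q=big(e)
    if q: x,y,w,hh=cv2.boundingRect(q[0]); print(n,(x,y,w,hh),"rim centre",cast(P,(x+w/2,y+w*.33),58))
cv2.imwrite("pics/c9.png",np.hstack([cv2.resize(i2[200:260,300:380],(400,300)),cv2.resize(i3[205:280,290:390],(400,300))])[:,:,::-1])
E
```

```text
side (330, 213, 19, 21) rim centre [602.72553152  -3.17155542  58.        ]
scene (325, 227, 20, 23) rim centre [607.38993849  12.40031919  58.        ]
```

View pics/c9.png

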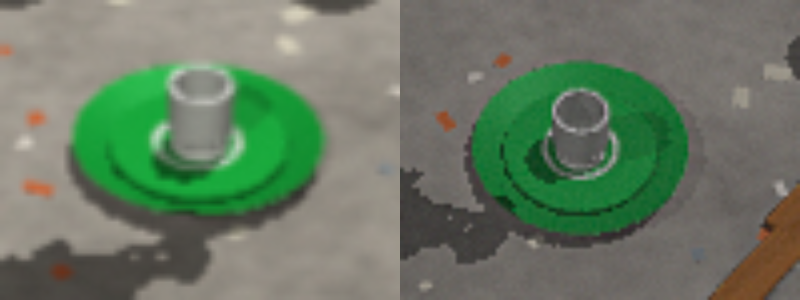

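The egg cup stands upright inside the white ring in both views: foot near (340,229) in the side view and (335,242) in the scene view. Now back for yellow.

Call:
jog_arm(
  increments=[8.5, 3, -0.8, 0, 0, 0, 0, 8.5, 8, -2.1, 0, 0, 0, 0, 8.5, 13, -3.5, 0, 0, 0, 0, 8.5, 18, -4.8, 0, 0, 0, 0, 8.5, 22, -5.9, 1, 0, 0, 0, 8.5, 25, -6.7, 2, 0, 0, 0, 8.5, 26, -6.95, 2, 0, 0, 0, 8.5, 26, -6.95, 2, 0, 0, 0, 8.5, 26, -6.95, 2, 0, 0, 0, 8.5, 26, -6.95, 2, 0, 0, 0],
)

```text
clock: 25.2
eef_pos: [485.6, 256.3, 198.4]
tool_rot: [3.141, 0.001, 1.759]
force: [0.7, -0.7, -0.1]
width: 85.0
gripper_force: 0.0
```

```bash
python3 - <<'E'
from h import *
delta(484.8,258.7,61.7,101)
E
```

```text
from [485.6 256.3 198.4] [3.1410e+00 1.2000e-03 1.7592e+00] w 85.0 t 25.2 F [ 0.7 -0.7 -0.1] -> d cm [ 0.27 -0.04 13.67] yaw turn -0.21
```

Call:
jog_arm(
  increments=[8.5, 0.2, 0, 3, 0, 0, 0, 8.5, 0.2, 0, 6, 0, 0, 0, 8.5, 0.2, 0, 9, 0, 0, 0, 8.5, 0.2, 0, 11.5, 0, 0, 0, 8.5, 0.2, 0, 13, 0, 0, 0, 8.5, 0.2, 0, 13.6, 0, 0, 0, 8.5, 0.2, 0, 13.6, 0, 0, 0, 8.5, 0.2, 0, 13.6, 0, 0, 0, 4, 0.2, 0, 13.6, 0, 0, 0, 4, 0.2, 0, 13.6, 0, 0, 0, 4, 0.2, 0, 13.6, 0, 0, 0, 4, 0.2, 0, 13.6, 0, 0, 0, 4, 0.2, 0, 13.6, 0, 0, 0, 4, 0.2, 0, 13.6, 0, 0, 0, 4, 0.2, 0, 13.6, 0, 0, 0],
)

```text
clock: 26.7
eef_pos: [484.5, 260.8, 63.7]
tool_rot: [3.14, -0.001, 1.763]
force: [-0.6, -0.6, 6.4]
width: 59.1
gripper_force: 63.8
```

```bash
python3 - <<'E'
from h import *
delta(497.1,-373.2,67.8,101)
E
```

```text
from [484.5 260.8  63.7] [ 3.1398e+00 -6.0000e-04  1.7629e+00] w 59.1 t 26.7 F [-0.6 -0.6  6.4] -> d cm [-62.47 -10.87  -0.47] yaw turn 0.01
```

Call:
jog_arm(
  increments=[4, 0, 0, -2, 0, 0, 0, 4, 0, 0, -5, 0, 0, 0, 4, 0, 0, -9, 0, 0, 0, 4, 0, 0, -13, 0, 0, 0, 4, -2, -0.3, -15, 0, 0, 0, 4, -5, -0.9, -16, 0, 0, 0, 4, -9, -1.6, -16, 0, 0, 0, 4, -13.5, -2.4, -16, 0, 0, 0, 4, -18, -3.1, -16, 0, 0, 0, 4, -22.5, -3.9, -16, 0, 0, 0, 4, -27, -4.7, -16, 0, 0, 0, 4, -31.5, -5.5, -16, 0, 0, 0, 4, -36, -6.3, -16, 0, 0, 0, 4, -40.5, -7.1, -16, 0, 0, 0, 4, -45, -7.9, -16, 0, 0, 0, 4, -49.5, -8.6, -16, 0, 0, 0, 4, -54, -9.4, -16, 0, 0, 0, 4, -58, -10.1, -15, 0, 0, 0, 4, -61, -10.7, -13, 0, 0, 0, 4, -62.3, -10.9, -11, 0, 0, 0],
)

```text
clock: 28.7
eef_pos: [494.6, -376.5, 172.4]
tool_rot: [3.141, 0.004, 1.758]
force: [0.2, 0.3, -0.8]
width: 59.1
gripper_force: 64.9
```

Call:
jog_arm(
  increments=[4, 0, 0, 0, 0, 0, 0, 4, 0, 0, 0, 0, 0, 0, 4, 0, 0, 0, 0, 0, 0],
)

```text
clock: 29.0
eef_pos: [496.9, -370.5, 173.5]
tool_rot: [3.14, 0.0, 1.765]
force: [0.3, 0.7, -0.5]
width: 59.4
gripper_force: 64.9
```

```bash
python3 - <<'E'
from h import *
delta(497.1,-371.5,69.7,101)
E
```

```text
from [ 496.9 -370.5  173.5] [3.1399e+00 2.0000e-04 1.7647e+00] w 59.4 t 29.0 F [ 0.3  0.7 -0.5] -> d cm [-1.000e-01 -1.000e-02  1.038e+01] yaw turn 0.11
```

Call:
jog_arm(
  increments=[4, 0, 0, 3, 0, 0, 0, 4, 0, 0, 6, 0, 0, 0, 4, 0, 0, 8.5, 0, 0, 0, 4, 0, 0, 9.7, 0, 0, 0, 4, 0, 0, 10.1, 0, 0, 0, 4, 0, 0, 10.3, 0, 0, 0, 4, 0, 0, 10.3, 0, 0, 0, 4, 0, 0, 10.3, 0, 0, 0],
)

```text
clock: 29.8
eef_pos: [496.5, -372.3, 70.5]
tool_rot: [3.14, 0.002, 1.763]
force: [-1.0, 0.4, -2.0]
width: 58.7
gripper_force: 65.0
```

Call:
jog_arm(
  increments=[4, 0, 0, 0.05, 0, 0, 0, 4, 0, 0, 0.1, 0, 0, 0, 4, 0, 0, 0.1, 0, 0, 0],
)

```text
clock: 30.1
eef_pos: [496.3, -372.4, 69.8]
tool_rot: [3.14, 0.001, 1.763]
force: [-1.0, 0.3, 6.0]
width: 59.4
gripper_force: 65.5
```

Call:
jog_arm(
  increments=[8.5, 0, 0, 0, 0, 0, 0, 8.5, 0, 0, 0, 0, 0, 0, 8.5, 0, 0, 0, 0, 0, 0, 8.5, 0, 0, 0, 0, 0, 0, 8.5, 0, 0, -1, 0, 0, 0, 8.5, 0, 0, -4, 0, 0, 0, 8.5, 0, 0, -8, 0, 0, 0, 8.5, 0, 0, -12, 0, 0, 0, 8.5, 0, 0, -16, 0, 0, 0, 8.5, 0, 0, -17, 0, 0, 0, 8.5, 0, 0, -17, 0, 0, 0, 8.5, 0, 0, -17, 0, 0, 0],
)

```text
clock: 31.3
eef_pos: [495.1, -371.2, 237.4]
tool_rot: [-3.14, -0.001, 1.763]
force: [-0.1, -0.9, -0.5]
width: 85.1
gripper_force: 0.0
```

```bash
python3 - <<'E'
from h import *
delta(466.4,357.3,200,101)
E
```

```text
from [ 495.1 -371.2  237.4] [-3.1405e+00 -1.4000e-03  1.7627e+00] w 85.1 t 31.3 F [-0.1 -0.9 -0.5] -> d cm [72.06 11.08  3.83] yaw turn -0.0
```

Now red.

Call:
jog_arm(
  increments=[8.5, 3, 0.4, 0, 0, 0, 0, 8.5, 7, 1.1, 0, 0, 0, 0, 8.5, 12, 1.8, 0, 0, 0, 0, 8.5, 17, 2.6, 0, 0, 0, 0, 8.5, 22, 3.4, 0, 0, 0, 0, 8.5, 27, 4.1, 0, 0, 0, 0, 8.5, 32, 4.9, 0, 0, 0, 0, 8.5, 37, 5.7, 0, 0, 0, 0, 8.5, 42, 6.4, 0, 0, 0, 0, 8.5, 47, 7.2, 0, 0, 0, 0, 8.5, 52, 8, 0, 0, 0, 0, 8.5, 57, 8.7, 0, 0, 0, 0, 8.5, 62, 9.5, 0, 0, 0, 0, 8.5, 66, 10.1, 1, 0, 0, 0, 8.5, 69, 10.6, 2, 0, 0, 0, 8.5, 71, 10.9, 3, 0, 0, 0, 8.5, 72.1, 11.1, 3.8, 0, 0, 0, 8.5, 72.1, 11.1, 3.8, 0, 0, 0, 8.5, 72.1, 11.1, 3.8, 0, 0, 0, 8.5, 72.1, 11.1, 3.8, 0, 0, 0],
)

```text
clock: 33.3
eef_pos: [468.2, 355.0, 200.8]
tool_rot: [3.141, 0.001, 1.76]
force: [-0.4, -0.6, -1.3]
width: 85.3
gripper_force: 0.0
```

```bash
python3 - <<'E'
from h import *
delta(466.4,357.3,61.5,101)
E
```

```text
from [468.2 355.  200.8] [3.1410e+00 9.0000e-04 1.7598e+00] w 85.3 t 33.3 F [-0.4 -0.6 -1.3] -> d cm [ 0.27 -0.14 13.93] yaw turn -0.17
```

Call:
jog_arm(
  increments=[8.5, 0.1, -0.1, 3, 0, 0, 0, 8.5, 0.1, -0.1, 6, 0, 0, 0, 8.5, 0.1, -0.1, 9, 0, 0, 0, 8.5, 0.1, -0.1, 11.5, 0, 0, 0, 8.5, 0.1, -0.1, 13.3, 0, 0, 0, 8.5, 0.1, -0.1, 13.9, 0, 0, 0, 8.5, 0.1, -0.1, 13.9, 0, 0, 0, 8.5, 0.1, -0.1, 13.9, 0, 0, 0, 4, 0.1, -0.1, 13.9, 0, 0, 0, 4, 0.1, -0.1, 13.9, 0, 0, 0, 4, 0.1, -0.1, 13.9, 0, 0, 0, 4, 0.1, -0.1, 13.9, 0, 0, 0, 4, 0.1, -0.1, 13.9, 0, 0, 0, 4, 0.1, -0.1, 13.9, 0, 0, 0, 4, 0.1, -0.1, 13.9, 0, 0, 0],
)

```text
clock: 34.8
eef_pos: [466.4, 358.4, 62.9]
tool_rot: [3.14, -0.001, 1.763]
force: [-1.2, -1.5, 6.7]
width: 60.1
gripper_force: 63.4
```

```bash
python3 - <<'E'
from h import *
delta(478.3,-273.3,67.2,101)
E
```

```text
from [466.4 358.4  62.9] [ 3.1401e+00 -9.0000e-04  1.7629e+00] w 60.1 t 34.8 F [-1.2 -1.5  6.7] -> d cm [-62.23 -10.89  -0.51] yaw turn 0.01
```

Call:
jog_arm(
  increments=[4, 0, 0, -2, 0, 0, 0, 4, 0, 0, -5, 0, 0, 0, 4, 0, 0, -9, 0, 0, 0, 4, 0, 0, -13, 0, 0, 0, 4, -2, -0.3, -15, 0, 0, 0, 4, -5, -0.9, -16, 0, 0, 0, 4, -9, -1.6, -16, 0, 0, 0, 4, -13.5, -2.4, -16, 0, 0, 0, 4, -18, -3.1, -16, 0, 0, 0, 4, -22.5, -3.9, -16, 0, 0, 0, 4, -27, -4.7, -16, 0, 0, 0, 4, -31.5, -5.5, -16, 0, 0, 0, 4, -36, -6.3, -16, 0, 0, 0, 4, -40.5, -7.1, -16, 0, 0, 0, 4, -45, -7.9, -16, 0, 0, 0, 4, -49.5, -8.6, -16, 0, 0, 0, 4, -54, -9.4, -16, 0, 0, 0, 4, -58, -10.1, -15, 0, 0, 0, 4, -61, -10.7, -13, 0, 0, 0, 4, -62.1, -10.9, -11, 0, 0, 0],
)

```text
clock: 36.8
eef_pos: [476.9, -277.3, 171.5]
tool_rot: [3.14, 0.004, 1.758]
force: [0.2, 0.6, -1.5]
width: 59.5
gripper_force: 64.9
```

Call:
jog_arm(
  increments=[4, 0, 0, 0, 0, 0, 0, 4, 0, 0, 0, 0, 0, 0, 4, 0, 0, 0, 0, 0, 0],
)

```text
clock: 37.1
eef_pos: [478.4, -271.1, 172.4]
tool_rot: [3.14, 0.0, 1.765]
force: [-0.4, 0.7, -1.3]
width: 59.2
gripper_force: 65.0
```

```bash
python3 - <<'E'
from h import *
delta(478.3,-272.5,68.9,101)
E
```

```text
from [ 478.4 -271.1  172.4] [3.1400e+00 1.0000e-04 1.7648e+00] w 59.2 t 37.1 F [-0.4  0.7 -1.3] -> d cm [-0.13 -0.05 10.35] yaw turn 0.11
```

Call:
jog_arm(
  increments=[4, 0, 0, 3, 0, 0, 0, 4, 0, 0, 6, 0, 0, 0, 4, 0, 0, 8.5, 0, 0, 0, 4, 0, 0, 9.7, 0, 0, 0, 4, 0, 0, 10.1, 0, 0, 0, 4, 0, 0, 10.3, 0, 0, 0, 4, 0, 0, 10.35, 0, 0, 0, 4, 0, 0, 10.35, 0, 0, 0, 4, 0, 0, 10.35, 0, 0, 0],
)

```text
clock: 38.0
eef_pos: [478.4, -272.7, 68.9]
tool_rot: [3.14, 0.001, 1.763]
force: [0.3, 0.8, 3.7]
width: 59.7
gripper_force: 65.2
```

In contact. Release, lift, and move back to the earlier viewing pose (500,-370,331).

Call:
jog_arm(
  increments=[8.5, 0, 0, 0, 0, 0, 0, 8.5, 0, 0, 0, 0, 0, 0, 8.5, 0, 0, 0, 0, 0, 0, 8.5, 0, 0, 0, 0, 0, 0, 8.5, 0, 0, -1, 0, 0, 0, 8.5, 0, 0, -4, 0, 0, 0, 8.5, 0, 0, -8, 0, 0, 0, 8.5, 0, 0, -12, 0, 0, 0, 8.5, 0, 0, -17, 0, 0, 0, 8.5, 0, 0, -21, 0, 0, 0, 8.5, -4, 0, -25, 0, 0, 0, 8.5, -8, 0.3, -26.3, 0, 0, 0, 8.5, -9.9, 0.3, -26.3, 0, 0, 0, 8.5, -9.9, 0.3, -26.3, 0, 0, 0, 8.5, -9.9, 0.3, -26.3, 0, 0, 0, 8.5, -9.9, 0.3, -26.3, 0, 0, 0],
)

```text
clock: 39.6
eef_pos: [499.2, -367.3, 330.5]
tool_rot: [-3.141, -0.002, 1.764]
force: [0.2, 0.0, 0.8]
width: 85.1
gripper_force: 0.0
```

```bash
python3 - <<'E'
from h import *
P,im=look("wrist","w10"); E1=np.load("pics/w1E.npy"); delta(500,-370,331)
for n,e in [("w1",E1),("w10",P["extrinsics"])]:
    P["extrinsics"]=e; i=np.load(f"pics/{n}.npy"); H=hsv(i); h,s,v=[H[...,k].astype(int) for k in range(3)]
    for nm,m in [("red",((h<8)|(h>172))&(s>150)),("yel",(h>20)&(h<35)&(s>120))]:
        m=m.copy(); m[:,:280]=0;m[:,365:]=0;m[200:]=0; c=big(m)[0]
        print(n,nm,cv2.fitEllipse(np.array([cast(P,p[0],112)[:2] for p in c],np.float32)))
E
python3 - <<'E'
from h import *
Q,i2=look("side","s10"); cv2.imwrite("pics/c10.png",cv2.resize(i2[140:350,200:440],(640,560))[:,:,::-1])
E
```

```text
from [ 499.3 -367.3  330.6] [-3.1413e+00 -1.7000e-03  1.7646e+00] w 85.0 t 39.65 F [-0.1  0.   0.1] -> d cm [-0.28  0.01 -0.04] yaw turn None
w1 red ((478.11383056640625, -273.3893737792969), (57.416988372802734, 57.69420623779297), 3.487295389175415)
w1 yel ((497.15899658203125, -368.6419677734375), (57.554141998291016, 62.26485061645508), 6.456486225128174)
w10 red ((478.54473876953125, -273.5155029296875), (57.38862609863281, 57.68734359741211), 156.72996520996094)
w10 yel ((496.6527404785156, -369.7046813964844), (57.63641357421875, 62.26548767089844), 6.08611536026001)
```

View pics/c10.png

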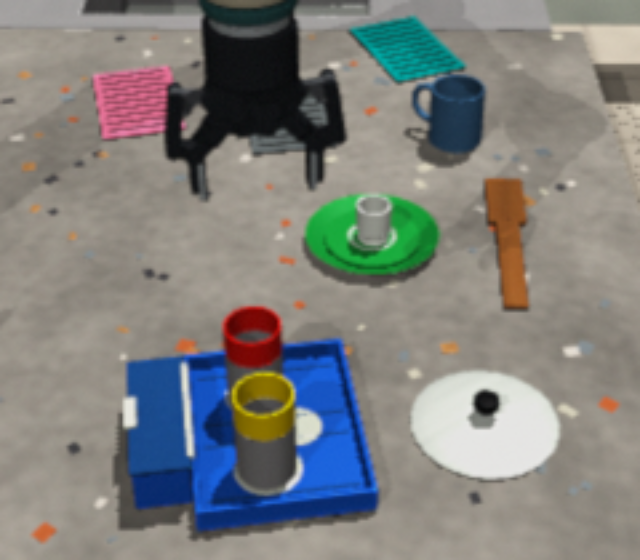

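Both cups are back within about 1 mm of their starts, red at the far spot and yellow at the near one. The egg cup is upright in the plate's ring, the bystanders look unmoved and the gripper is clear.

```bash
python3 -c "
from cell import ctrl
print(ctrl.finish_job())"
```

```text
the job is handed in; nothing more can be done
None
```

The job is handed in (no verdict came back): the egg cup stands upright in the middle of the green plate, both cups are back upright within about 1 mm of where they started, and the pot lid, turning stick and mug look unmoved.

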